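# Load a coverslip carrier under a stage's spring clip

### The arm

A 7-joint arm with a two-finger parallel gripper is mounted at the origin on the work surface. World frame = base frame: x ahead of the robot, y to its left, z up, the work surface at z = 0. Lengths are in m, angles in rad, forces in N, time in s.
With the tool pointing down it reaches from about 0.425 to 0.925 m from the base axis. Payload 6.8 kg.
Tool frame: the origin (TCP) lies midway between the tips of the shut fingers; the grasp point (between the pads) lies 19 mm behind it; z points along the fingers, y is the direction in which the jaws open and shut (so a half turn about z gives the same grasp; the last joint's range is limited). The gripper opens to 85 mm and grips with 20 to 120 N. Pads are 22 mm wide; open, the fingers measure 114 mm over their backs; the gripper's body (76 mm by 85 mm) begins 54 mm behind the grasp point. The pads swing forward as they close: fully open they stand 13 mm farther back than shut.
Start: joints at [1.046, 0.477, 0.022, 1.555, -0.011, 1.109, -0.083], TCP at [0.273, -0.617, 0.231] pointing down, gripper open.
Joint ranges: [-2.96, 2.96], [-0.34, 2.1], [-1.41, 1.46], [0.24, 2.44], [-1.37, 4.51], [0.17, 1.92], [-2.96, 2.96]. Speed limits (rad/s): [2.39, 2.39, 3.14, 3.14, 3.14, 3.14, 3.14].

### API

Orientations are given as a unit quaternion [w, x, y, z].
In Python, from station import readout, eyes, ticket gives the robot as it stands. The module is installed in compiled form; this text tells all that it offers.
- The arm moves only by the shell command python3 -m crank 'ROWS' [FORCE]. ROWS is JSON, a list of rows, each an object of numbers: "jaw": the opening in per cent of the stroke, from 0 (shut) to 100 (fully open); "x", "y", "z": the shift along the tool's x, y, z in mm; "ax", "ay", "az": the turn, a rotation vector about the tool's x, y, z in degrees. In form: [{"jaw": .., "x": .., "y": .., "z": .., "ax": .., "ay": .., "az": ..}, ...]. A call has 1 to 12 rows; each row shifts and turns the commanded pose from where the row before left it, along the tool's axes as they then stand; what a row does not reach is not made up. A row lasts 1/8 s, in which the tool goes at most 62.5 mm and 10.7 degrees, less where a joint would pass 70% of its speed; a pose out of reach is approached as far as the arm can. A call with a gripper value outside its range is refused whole. The fingers move at their own pace and stop on an object; FORCE is the grip in N (left out, the last holds). Time passes only in rows, so rows that do not move let the fingers close. It gives the time, the measured TCP pose, the force and the opening at its end, in the units of the state.
- readout.get_obs(): the state, without advancing time (a new reading comes with each control period).
- eyes.read_camera(name): name is "side" or "top"; returns (picture, depth): 384x512x3 uint8, red, green, blue; 384x512 float32, m along the optical axis (not along the pixel's ray), 0 where there is no reading.
- eyes.calibration(name): a dict with "fx", "fy", "cx", "cy" (pixels), "R" (3x3) and "t" (3): a world point X has camera coordinates R X + t. Camera axes: x right, y down, z forward; pixel columns grow to the right and rows downward; lengths in m; the calibration is good to about 2 mm. A picture is of the moment at which its call begins. calibration takes no time and is no camera call.
- ticket.hand_in(): hands the job in, once; it reports no verdict.
The state is a dict: "t": time; "q": joint angles; "joint_vel": joint speeds; "joint_torque": joint torques, N m; "eef_pos": TCP position; "tool_rot": TCP orientation; "contact_force": force on the tool from outside, world axes, zero at the start; "torque": the same for the moment, N m; "gripper_width": opening from 0.0 (shut) to 1.0 (fully open).
Only numpy, scipy, OpenCV 4.12 (cv2) and the standard library are available. Lean on these libraries where they do the work, as an engineer would, in place of code of your own. Each camera call takes 0.05 s, during which the arm holds its last target. There are 200 camera calls.

### The job

Press the yellow paddle of the stage's spring clip down with one fingertip so that its steel nose rises, and keep it held down while the other fingertip pushes the blue coverslip carrier by its upright tab along its lane, beneath the nose, until it is fully home against the red stop. Then let go so that the clip comes down on the carrier and clamps it. Do not lift or tip the carrier, and leave the other things on the bench where they are.

Things in the scene. Friction and masses are not known exactly. Their poses are not given: they have to be found in the camera images.
- stage: Aluminium plate fixed to the bench, yaw within 0.5 rad. Origin at bench height under the lane's centre line; x = push direction, y towards the clip's paddle, z up. Stage frame, mm: plate x -95..95, y -35..95, top z 12. Lane: y = 0 between dark rails (inner faces y +-21.5, x -40..85, top z 17). Clip hinge line along x at y 32, z 30; its two posts x +-73, y 26..38, top z 36. No part is above z 60.
- carrier: Blue carrier, about 0.12 kg, loose in the lane: plate 60 (x) x 40 (y) x 7 mm with a glass square; upright tab at the rear 5 mm thick (x -30..-25), 24 wide, top 33 above the underside, flush with the plate's rear face. Origin: centre of underside, x = push direction. Starts at stage x 4..16 (front 8 to 20 mm short of the nose); fully home, front on the stop, at stage x 50, y 0, z 12.
- stop (a point): Middle of the face of the red stop block that ends the lane, at stage x 80, y 0, z 16 mm; the block is 43 mm wide, its top at z 20.
- clip (a joint): Hinge angle of the spring clip, rad: 0 shut, grows as the paddle is pressed, limit 0.40. At 0 the nose hangs 3.5 mm over the plate and blocks the carrier; resting on the carrier it reads about 0.20; from 0.25 the nose clears the carrier. Mid-paddle it takes 1.2 N to start, 3.6 N at the limit; it springs shut when let go.
- paddle (a point): Middle of the black rubber pad on the yellow paddle, moves with it. Paddle: 3 mm plate, stage x -65..35, y 35..90, rising outwards by 0.14 rad when shut. This point: stage x -15, y 74, z 37 mm shut, z 27 at 0.25 rad, z 21 at the limit. A fingertip can press anywhere along its length and slide along it.
- nose (a point): Underside of the clip's steel nose, 12 mm (stage x 54..66) by 6 mm (stage y 10..16); at stage x 60, y 13, z 15.5 mm when shut.
- spare: Bystander: grey spare carrier of the same size lying on the bench beside the stage. Origin at the centre of its underside.
- cap: Bystander: green screw cap, 34 mm across, 13 mm high, on the bench beside the stage. Origin under its centre.
- beaker: Bystander: small glass beaker, 52 mm across, 60 mm high. Origin under its centre.
- wash: Bystander: red bottle, 64 mm across, 150 mm high, at the right. Origin under its centre.
- reagent: Bystander: white jar, 56 mm across, 120 mm high, at the right. Origin under its centre.
- tips: Bystander: yellow pipette tip box 120 x 80 x 50 mm, at the left. Origin under its centre.
- tube: Bystander: standing capped tube with an orange cap, 34 mm across, 114 mm high, at the left. Origin under its centre.
Things that resemble listed ones, but are neither listed nor needed, are in the scene too. Of the things shaped like the carrier, the blue one is meant.

How it is judged:
By the outcome, as a careful person would: the job done as asked, in the order asked, and still so for the second after the job is handed in, with the robot touching nothing.
It also fails if it takes over 45 s, if anything falls off the work surface, if the arm or the gripper's body presses on something with over 40 N, if the wrist force passes 120 N, or if a joint passes its speed limit or range.

## Working session

There is one attempt and no reset: what is moved stays moved. The work goes in short steps, Python scripts to look and compute and a shell command to move; the robot and the scene stay as the last step left them, time stands still between calls to the robot, and variables do not carry over. Pictures are saved under pics/ and viewed, about 8 in all and at most 12, crops included, and the job is handed in when it is done.

```bash
mkdir -p pics; cat > h.py <<'E'
import numpy as np, cv2
from station import readout, eyes
def cam(n):
    p,d=eyes.read_camera(n); c=eyes.calibration(n)
    return p,d,c
def cloud(d,c):
    v,u=np.indices(d.shape)
    P=np.stack([(u-c['cx'])/c['fx']*d,(v-c['cy'])/c['fy']*d,d],-1)
    return (P-np.array(c['t']))@np.array(c['R'])   # R^T (P-t)
def ray(c,u,v,z):
    R=np.array(c['R']);t=np.array(c['t']);o=-R.T@t
    r=R.T@np.array([(u-c['cx'])/c['fx'],(v-c['cy'])/c['fy'],1])
    return o+r*(z-o[2])/r[2]
def proj(c,X):
    p=np.array(c['R'])@X+np.array(c['t']);return c['fx']*p[0]/p[2]+c['cx'],c['fy']*p[1]/p[2]+c['cy']
E
python3 - <<'E'
from h import *
o=readout.get_obs(); print({k:np.round(v,3).tolist() for k,v in o.items()})
for n in('top','side'):
    p,d,c=cam(n); np.savez(f'{n}0.npz',p=p,d=d)
    cv2.imwrite(f'pics/{n}0.png',p[:,:,::-1]); R=np.array(c['R']);print(n,c['fx'],(-R.T@np.array(c['t'])).round(3),R.round(2).tolist())
a=cv2.imread('pics/top0.png');b=cv2.imread('pics/side0.png')
E
```

```text
{'t': 0.0, 'q': [1.046, 0.478, 0.022, 1.556, -0.012, 1.109, -0.083], 'joint_vel': [-0.002, -0.0, -0.001, 0.001, 0.001, 0.001, -0.001], 'joint_torque': [0.0, -59.645, 1.608, -28.119, 0.012, 0.009, 0.0], 'eef_pos': [0.273, -0.617, 0.23], 'tool_rot': [-0.001, 0.978, 0.207, -0.0], 'contact_force': [-0.134, -0.297, -0.622], 'torque': [-0.006, -0.034, 0.053], 'gripper_width': 0.996}
top 372.4287168818711 [ 0.374 -0.023  1.067] [[0.02, -1.0, 0.0], [-0.99, -0.02, -0.17], [0.17, 0.0, -0.99]]
side 377.3468639061627 [-0.174  0.766  0.803] [[-0.73, -0.68, -0.01], [-0.38, 0.42, -0.82], [0.56, -0.6, -0.57]]
```

View pics/top0.png

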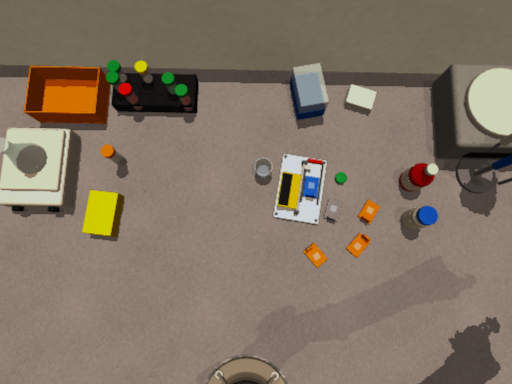

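View pics/side0.png

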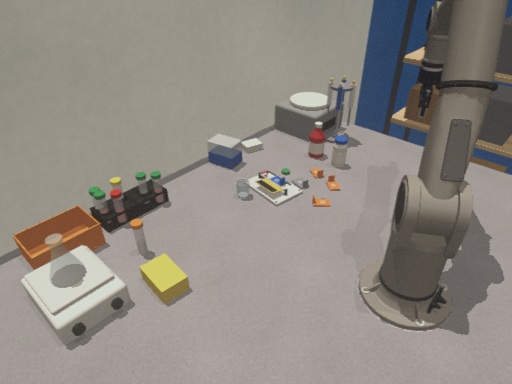

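The top view shows the stage at (302,188) with its red stop at the top, (315,161), the blue carrier at (311,187) and the yellow paddle at (290,190). The beaker is at (263,169) and the cap at (341,178). Four things are shaped like the carrier: a grey spare (333,209) and orange ones at (369,211), (358,245) and (316,256). The blue one in the lane fits the description. Next I measure it and confirm it in a crop.

```bash
cat > m.py <<'E'
from h import *
c=eyes.calibration('top');s=eyes.calibration('side')
f=np.load('top0.npz');p=f['p'];P=cloud(f['d'],c)
hsv=cv2.cvtColor(p,cv2.COLOR_RGB2HSV).astype(int)
H,S,V=hsv[...,0],hsv[...,1],hsv[...,2]
box=np.zeros(H.shape,bool);box[145:235,265:335]=1
def rep(n,m,z):
    m=(m&box).astype(np.uint8)
    k,l,st,ce=cv2.connectedComponentsWithStats(m); i=1+np.argmax(st[1:,4]); mm=l==i
    v,u=np.nonzero(mm); pts=np.array([ray(c,a,b,z)[:2] for a,b in zip(u,v)],np.float32)*1000
    r=cv2.minAreaRect(pts); print(n,st[i,4],'px',ce[i].round(1),'mean',pts.mean(0).round(1),'rect',np.round(r[0],1),np.round(r[1],1),round(r[2],1),'medz',np.median(P[mm][:,2]).round(4)*1000)
    return mm,pts
hull=(S<60)&(V>150)
m,pts=rep('plate',hull,.012)
print('plate corners',[ (cv2.boxPoints(cv2.minAreaRect(pts))).round(1).tolist()])
rep('blue',(H>100)&(H<130)&(S>120),.019)
rep('red',((H<8)|(H>172))&(S>150)&(V>80),.020)
rep('yellow',(H>22)&(H<35)&(S>120),.037)
rep('grey',(S<60),.012)
a=p[140:240,255:385,::-1]; cv2.imwrite('pics/crop1.png',cv2.resize(a,None,fx=6,fy=6,interpolation=cv2.INTER_CUBIC))
E
python3 m.py
```

```text
plate 1469 px [301.3 189. ] mean [ 579.7 -146.4] rect [ 583.3 -142.4] [131.5 188.9] 81.7 medz 11.2
plate corners [[[480.3999938964844, -193.89999389648438], [667.4000244140625, -221.0], [686.2999877929688, -90.9000015258789], [499.29998779296875, -63.70000076293945]]]
blue 260 px [310.7 186.9] mean [ 584.7 -172.3] rect [ 585.4 -172.5] [41.1 58.1] 82.1 medz 18.599999999999998
red 46 px [314.8 161.1] mean [ 660.7 -184.3] rect [ 660.6 -184.8] [41.7  8.9] 81.4 medz 18.4
yellow 409 px [291.5 190.9] mean [ 568.5 -115.9] rect [ 571. -109.] [ 53.2 100. ] 81.4 medz 33.8
grey 5176 px [300.1 190. ] mean [ 577.1 -142.8] rect [ 580.3 -143.1] [262.  203.1] 1.0 medz 1.1
```

View pics/crop1.png

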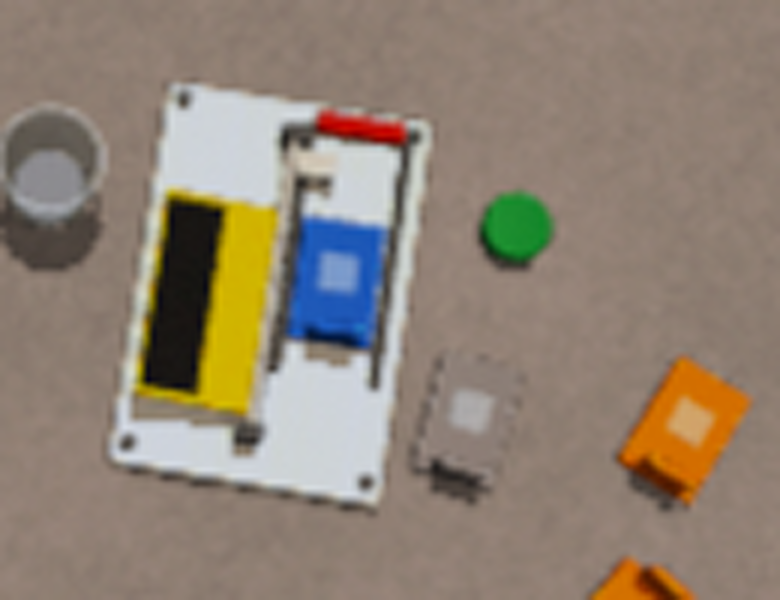

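The crop confirms the blue carrier in the lane behind the nose at crop (312,165). The stage is yawed −8.3°, with its origin near (579.0, −172.1) mm. The stop and plate sizes agree with the text, and the carrier is near stage x≈6.5. Now I hover above the start place.

```bash
python3 -m crank '[{"jaw":70,"x":37,"y":-28},{"jaw":70,"x":37,"y":-28},{"jaw":70,"x":37,"y":-28},{"jaw":70,"x":37,"y":-28},{"jaw":70,"x":37,"y":-28},{"jaw":70,"x":37,"y":-28},{"jaw":70,"x":37,"y":-28},{"jaw":70,"x":37,"y":-28},{"jaw":70,"x":37,"y":-28},{"jaw":70,"x":37,"y":-28},{"jaw":70,"x":37,"y":-28},{"jaw":70,"x":37,"y":-28}]' && python3 -m crank '[{"jaw":70,"az":8.05},{"jaw":70,"az":8.05},{"jaw":70,"az":8.05},{"jaw":70,"az":8.05},{"jaw":70}]'
cat >> h.py <<'E'
TH=np.deg2rad(-8.3);O=np.array([579.,-172.1]);X=np.array([np.cos(TH),np.sin(TH)]);Y=np.array([-np.sin(TH),np.cos(TH)])
def st(p): p=np.asarray(p)[:2]*1000-O; return np.round([p@X,p@Y],1)
def state():
    from scipy.spatial.transform import Rotation as Ro
    o=readout.get_obs();q=o['tool_rot'];R=Ro.from_quat([q[1],q[2],q[3],q[0]]).as_matrix()
    print('t',o['t'],'stage',st(o['eef_pos']),'z',round(o['eef_pos'][2]*1000,1),'xaxis yaw',np.rad2deg(np.arctan2(R[1,0],R[0,0])).round(2),'zaxis',R[:,2].round(4),'w',o['gripper_width'],'F',np.round(o['contact_force'],2))
E
python3 -c "
from h import *
state()"
```

```text
t 0.1 stage [-238.6 -484.1] z 230.4 xaxis yaw 23.88 zaxis [-8.0e-04  1.5e-03 -1.0e+00] w 1.0019925141368136 F [-0.36 -0.02  0.53]schema error: expected keys jaw, x, y, z, ax, ay, az
```

```bash
python3 -m crank '[{"jaw":70,"x":37,"y":-28,"z":0,"ax":0,"ay":0,"az":0},{"jaw":70,"x":37,"y":-28,"z":0,"ax":0,"ay":0,"az":0},{"jaw":70,"x":37,"y":-28,"z":0,"ax":0,"ay":0,"az":0},{"jaw":70,"x":37,"y":-28,"z":0,"ax":0,"ay":0,"az":0},{"jaw":70,"x":37,"y":-28,"z":0,"ax":0,"ay":0,"az":0},{"jaw":70,"x":37,"y":-28,"z":0,"ax":0,"ay":0,"az":0},{"jaw":70,"x":37,"y":-28,"z":0,"ax":0,"ay":0,"az":0},{"jaw":70,"x":37,"y":-28,"z":0,"ax":0,"ay":0,"az":0},{"jaw":70,"x":37,"y":-28,"z":0,"ax":0,"ay":0,"az":0},{"jaw":70,"x":37,"y":-28,"z":0,"ax":0,"ay":0,"az":0},{"jaw":70,"x":37,"y":-28,"z":0,"ax":0,"ay":0,"az":0},{"jaw":70,"x":37,"y":-28,"z":0,"ax":0,"ay":0,"az":0}]' && python3 -m crank '[{"jaw":70,"x":0,"y":0,"z":0,"ax":0,"ay":0,"az":8.05},{"jaw":70,"x":0,"y":0,"z":0,"ax":0,"ay":0,"az":8.05},{"jaw":70,"x":0,"y":0,"z":0,"ax":0,"ay":0,"az":8.05},{"jaw":70,"x":0,"y":0,"z":0,"ax":0,"ay":0,"az":8.05},{"jaw":70,"x":0,"y":0,"z":0,"ax":0,"ay":0,"az":0}]'
python3 -c "
from h import *
state()"
```

```text
t: 1.6
eef_pos: [0.5436, -0.1289, 0.231]
tool_rot: [-0.0, 0.978, 0.207, -0.0]
contact_force: [-0.0, -0.2, -0.0]
gripper_width: 0.697
t: 2.22
eef_pos: [0.543, -0.1302, 0.231]
tool_rot: [0.0, 0.997, -0.072, -0.0]
contact_force: [-0.2, -0.4, 0.3]
gripper_width: 0.7
t 2.225 stage [-41.7  36.3] z 231.0 xaxis yaw -8.24 zaxis [-8.e-04 -1.e-04 -1.e+00] w 0.6995335169914566 F [-0.2  -0.39  0.34]
```

```bash
python3 -m crank '[{"jaw":70,"x":0,"y":0,"z":37,"ax":0,"ay":0,"az":0},{"jaw":70,"x":0,"y":0,"z":37,"ax":0,"ay":0,"az":0},{"jaw":70,"x":0,"y":0,"z":37,"ax":0,"ay":0,"az":0},{"jaw":70,"x":0,"y":0,"z":37,"ax":0,"ay":0,"az":0},{"jaw":70,"x":0,"y":0,"z":12,"ax":0,"ay":0,"az":0},{"jaw":70,"x":0,"y":0,"z":0,"ax":0,"ay":0,"az":0}]'
python3 - <<'E'
from h import *
state()
p,d,c=cam('side');a=p[145:215,225:325,::-1];a=cv2.resize(a,None,fx=5,fy=5,interpolation=cv2.INTER_CUBIC)
np.savez('side1.npz',p=p,d=d)
p,d,c=cam('top');b=p[140:235,250:350,::-1];b=cv2.resize(b,None,fx=5,fy=5,interpolation=cv2.INTER_CUBIC)
cv2.imwrite('pics/hov_s.png',a);cv2.imwrite('pics/hov_t.png',b)
# side: finger tips (lowest points) expected pixel
E
```

```text
t: 2.98
eef_pos: [0.5431, -0.1302, 0.0711]
tool_rot: [-0.0, 0.997, -0.072, -0.001]
contact_force: [0.6, 0.3, 0.9]
gripper_width: 0.701
t 2.975 stage [-41.6  36.3] z 71.1 xaxis yaw -8.25 zaxis [-1.e-03  3.e-04 -1.e+00] w 0.7009064212684765 F [0.63 0.3  0.92]
```

View pics/hov_s.png

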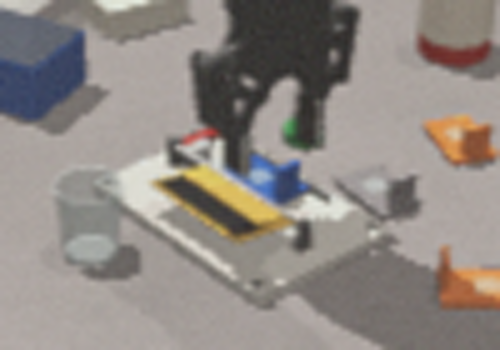

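The side view shows the paddle fingertip at crop (238,168) above the yellow paddle, and the push fingertip at (303,145) behind and above the carrier's tab at (287,180). I'll measure the tip heights from depth.

```bash
python3 - <<'E'
from h import *
f=np.load('side1.npz');c=eyes.calibration('side');W=cloud(f['d'],c)*1000
V=f['p'].max(-1);Z=W[...,2];S=np.stack([(W[...,:2]-O)@X,(W[...,:2]-O)@Y],-1)
m=(f['d']>0)&(V<90)&(Z>62)&(Z<140)&(np.abs(S[...,0]+41)<35)&(S[...,1]>-40)&(S[...,1]<110)
for n,k in(('paddle',S[...,1]>40),('push',S[...,1]<35)):
    q=m&k;z=Z[q];print(n,q.sum(),np.sort(z)[:8].round(1))
    lo=q&(Z<np.sort(z)[3]+12);print(' x',np.percentile(S[lo][:,0],[5,50,95]).round(1),'y',np.percentile(S[lo][:,1],[5,50,95]).round(1))
# blue tab & carrier by depth, paddle heights
H=cv2.cvtColor(f['p'],cv2.COLOR_RGB2HSV)
b=(H[...,0]>100)&(H[...,0]<130)&(H[...,1]>120)&(np.abs(S[...,0])<60)&(np.abs(S[...,1])<30)&(Z>5)&(Z<60)
print('blue x',np.percentile(S[b][:,0],[2,50,98]).round(1),'y',np.percentile(S[b][:,1],[2,98]).round(1),'z',np.percentile(Z[b],[2,98]).round(1),b.sum())
t=b&(Z>28);print('tab',np.median(S[t],0).round(1),np.percentile(S[t][:,0],[5,95]).round(1),t.sum())
E
```

```text
paddle 72 [86.7 86.7 89.  90.1 93.5 94.9 95.4 97.3]
 x [-51.1 -49.7 -40.9] y [73.8 76.9 82. ]
push 87 [76.4 77.9 78.5 81.2 81.5 81.8 81.8 83.1]
 x [-54.3 -44.2 -36.3] y [2.8 5.1 7.4]
blue x [-27.1 -20.9  26.5] y [-17.4  14.3] z [17.  45.4] 31
tab [-25.    7.6] [-27.2 -21.2] 11
```

View pics/hov_t.png

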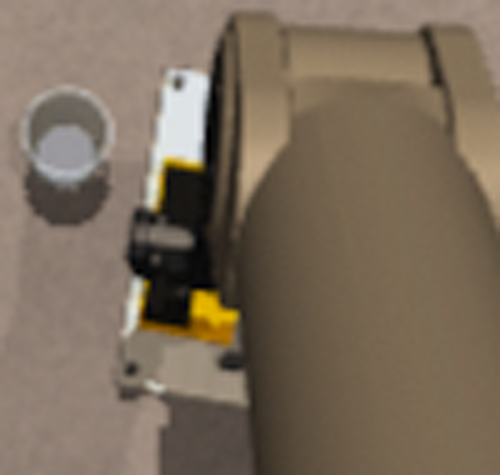

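The top view is mostly blocked by the arm. The paddle finger at crop (160,245) sits over the black pad, clear of the beaker. Tips are about 7 mm above TCP. I'll back off 5 mm and descend to just above the paddle, then press.

```bash
python3 -m crank '[{"jaw":70,"x":-5,"y":0,"z":0,"ax":0,"ay":0,"az":0},{"jaw":70,"x":0,"y":0,"z":18,"ax":0,"ay":0,"az":0},{"jaw":70,"x":0,"y":0,"z":17,"ax":0,"ay":0,"az":0},{"jaw":70,"x":0,"y":0,"z":0,"ax":0,"ay":0,"az":0},{"jaw":70,"x":0,"y":0,"z":0,"ax":0,"ay":0,"az":0}]'; for i in 1; do python3 -c "
from h import *
state()"; done
python3 -m crank '[{"jaw":70,"x":0,"y":0,"z":4,"ax":0,"ay":0,"az":0},{"jaw":70,"x":0,"y":0,"z":4,"ax":0,"ay":0,"az":0},{"jaw":70,"x":0,"y":0,"z":0,"ax":0,"ay":0,"az":0},{"jaw":70,"x":0,"y":0,"z":0,"ax":0,"ay":0,"az":0}]'
python3 -c "
from h import *
state()"
python3 -m crank '[{"jaw":70,"x":0,"y":0,"z":3,"ax":0,"ay":0,"az":0},{"jaw":70,"x":0,"y":0,"z":3,"ax":0,"ay":0,"az":0},{"jaw":70,"x":0,"y":0,"z":0,"ax":0,"ay":0,"az":0},{"jaw":70,"x":0,"y":0,"z":0,"ax":0,"ay":0,"az":0}]'
python3 - <<'E'
from h import *
state()
p,d,c=cam('side');np.savez('side2.npz',p=p,d=d);a=p[145:215,225:325,::-1];cv2.imwrite('pics/press1.png',cv2.resize(a,None,fx=7,fy=7,interpolation=cv2.INTER_CUBIC))
E
```

```text
t: 3.7
eef_pos: [0.5383, -0.1294, 0.036]
tool_rot: [-0.0, 0.997, -0.072, -0.0]
contact_force: [1.2, 0.1, -0.0]
gripper_width: 0.704
t 3.7 stage [-46.5  36.3] z 36.0 xaxis yaw -8.31 zaxis [-5.e-04  1.e-04 -1.e+00] w 0.7037790606080658 F [ 1.19  0.09 -0.  ]
t: 4.2
eef_pos: [0.5387, -0.1294, 0.0285]
tool_rot: [-0.0, 0.997, -0.072, 0.0]
contact_force: [0.7, 0.5, 1.5]
gripper_width: 0.703
t 4.2 stage [-46.   36.5] z 28.5 xaxis yaw -8.31 zaxis [ 7.e-04  1.e-04 -1.e+00] w 0.7027154993781183 F [0.71 0.49 1.54]
t: 4.7
eef_pos: [0.5386, -0.1294, 0.0224]
tool_rot: [-0.0, 0.997, -0.073, 0.0]
contact_force: [1.8, 0.8, 3.7]
gripper_width: 0.7
t 4.7 stage [-46.1  36.4] z 22.4 xaxis yaw -8.32 zaxis [ 6.e-04  1.e-04 -1.e+00] w 0.6999649413328882 F [1.76 0.84 3.75]
```

View pics/press1.png

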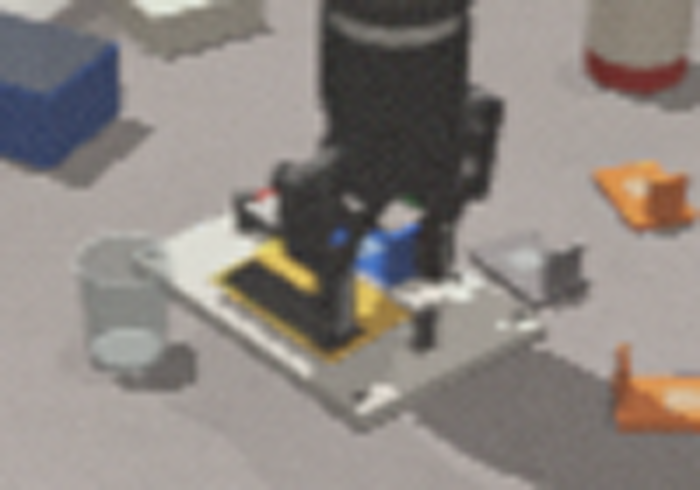

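The paddle has visibly tilted down, with the finger at crop (345,320), and the push finger at (440,260) is behind the blue tab. I'll work out the paddle angle from depth.

```bash
cat > ang.py <<'E'
from h import *
import sys
def ang(p,d):
    c=eyes.calibration('side');W=cloud(d,c)*1000;Z=W[...,2];xy=(W[...,:2]-O);sx=xy@X;sy=xy@Y
    H=cv2.cvtColor(p,cv2.COLOR_RGB2HSV)
    y=(H[...,0]>20)&(H[...,0]<35)&(H[...,1]>120)
    k=cv2.dilate(y.astype(np.uint8),np.ones((9,9)))>0
    xlo,xhi=(-5,35) if len(sys.argv)<3 else map(float,sys.argv[2:4])
    m=k&(d>0)&(sx>xlo)&(sx<xhi)&(sy>45)&(sy<88)&(Z>13.5)&(Z<48)&(p.min(-1)<90)
    A=np.c_[sy[m]-32,np.ones(m.sum())];r=np.linalg.lstsq(A,Z[m],rcond=None)[0]
    z74=np.median((Z[m]-r[0]*(sy[m]-74)));print('n',m.sum(),'slope',r[0].round(3),'theta~',(0.14-np.arctan(r[0])).round(3),'z74',z74.round(1))
if __name__=='__main__':
    f=np.load(sys.argv[1]);ang(f['p'],f['d'])
E
python3 ang.py side0.npz;python3 ang.py side1.npz; python3 ang.py side2.npz
python3 - <<'E'
from h import *
for i in range(2):
    p,d,c=cam('side');state();np.savez(f'side3{i}.npz',p=p,d=d)
E
python3 ang.py side30.npz; python3 ang.py side31.npz
```

```text
n 35 slope 0.148 theta~ -0.007 z74 37.1
n 32 slope 0.176 theta~ -0.034 z74 37.3
n 43 slope -0.111 theta~ 0.25 z74 26.2
t 4.8 stage [-46.1  36.4] z 22.5 xaxis yaw -8.32 zaxis [ 7.e-04  0.e+00 -1.e+00] w 0.7007703275350069 F [1.42 1.79 3.02]
t 4.85 stage [-46.1  36.4] z 22.5 xaxis yaw -8.32 zaxis [ 7.e-04  0.e+00 -1.e+00] w 0.6972316256437786 F [1.76 1.96 3.46]
n 41 slope -0.146 theta~ 0.285 z74 25.7
n 44 slope -0.092 theta~ 0.231 z74 27.1
```

The angle is about 0.26. I press another 3 mm for margin, then push in small steps.

```bash
python3 -m crank '[{"jaw":70,"x":0,"y":0,"z":3,"ax":0,"ay":0,"az":0},{"jaw":70,"x":0,"y":0,"z":0,"ax":0,"ay":0,"az":0},{"jaw":70,"x":0,"y":0,"z":0,"ax":0,"ay":0,"az":0}]'
python3 -m crank '[{"jaw":70,"x":3,"y":0,"z":0,"ax":0,"ay":0,"az":0},{"jaw":70,"x":3,"y":0,"z":0,"ax":0,"ay":0,"az":0},{"jaw":70,"x":3,"y":0,"z":0,"ax":0,"ay":0,"az":0},{"jaw":70,"x":3,"y":0,"z":0,"ax":0,"ay":0,"az":0},{"jaw":70,"x":2,"y":0,"z":0,"ax":0,"ay":0,"az":0},{"jaw":70,"x":0,"y":0,"z":0,"ax":0,"ay":0,"az":0}]'
python3 - <<'E'
from h import *
state()
p,d,c=cam('side');np.savez('side4.npz',p=p,d=d);a=p[145:215,225:325,::-1];cv2.imwrite('pics/push1.png',cv2.resize(a,None,fx=7,fy=7,interpolation=cv2.INTER_CUBIC))
E
python3 ang.py side4.npz
```

```text
t: 5.22
eef_pos: [0.5386, -0.1298, 0.0194]
tool_rot: [0.0, 0.997, -0.073, 0.0]
contact_force: [3.3, 0.3, 3.7]
gripper_width: 0.698
t: 5.98
eef_pos: [0.552, -0.1315, 0.0192]
tool_rot: [-0.0, 0.997, -0.073, -0.0]
contact_force: [-2.8, 2.3, 3.3]
gripper_width: 0.697
t 5.975 stage [-32.6  36.3] z 19.2 xaxis yaw -8.32 zaxis [-5.e-04  0.e+00 -1.e+00] w 0.6969857045561341 F [-2.8   2.34  3.26]
n 49 slope -0.207 theta~ 0.344 z74 22.2
```

View pics/push1.png

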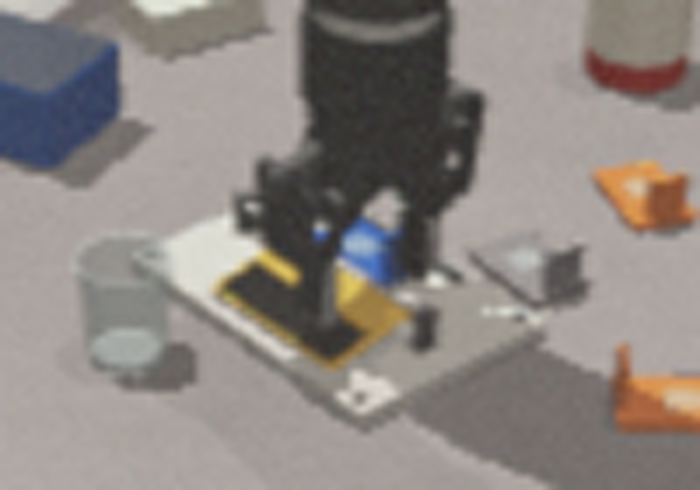

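The paddle is at about 0.34 rad and the push finger at crop (420,240) is at the tab. I push on 33 mm, still short of the stop.

```bash
python3 -m crank '[{"jaw":70,"x":3,"y":0,"z":0,"ax":0,"ay":0,"az":0},{"jaw":70,"x":3,"y":0,"z":0,"ax":0,"ay":0,"az":0},{"jaw":70,"x":3,"y":0,"z":0,"ax":0,"ay":0,"az":0},{"jaw":70,"x":3,"y":0,"z":0,"ax":0,"ay":0,"az":0},{"jaw":70,"x":3,"y":0,"z":0,"ax":0,"ay":0,"az":0},{"jaw":70,"x":3,"y":0,"z":0,"ax":0,"ay":0,"az":0},{"jaw":70,"x":3,"y":0,"z":0,"ax":0,"ay":0,"az":0},{"jaw":70,"x":3,"y":0,"z":0,"ax":0,"ay":0,"az":0},{"jaw":70,"x":3,"y":0,"z":0,"ax":0,"ay":0,"az":0},{"jaw":70,"x":3,"y":0,"z":0,"ax":0,"ay":0,"az":0},{"jaw":70,"x":3,"y":0,"z":0,"ax":0,"ay":0,"az":0},{"jaw":70,"x":0,"y":0,"z":0,"ax":0,"ay":0,"az":0}]'
cat > look.py <<'E'
from h import *
import sys
state()
n=sys.argv[1]
p,d,c=cam('side');np.savez(f'side{n}.npz',p=p,d=d);a=p[145:215,225:325,::-1];cv2.imwrite(f'pics/s{n}.png',cv2.resize(a,None,fx=7,fy=7,interpolation=cv2.INTER_CUBIC))
H=cv2.cvtColor(p,cv2.COLOR_RGB2HSV);W=cloud(d,c)*1000;Z=W[...,2];xy=W[...,:2]-O;sx=xy@X;sy=xy@Y
b=(H[...,0]>100)&(H[...,0]<130)&(H[...,1]>110)&(np.abs(sx)<90)&(np.abs(sy)<30)&(Z>5)&(Z<60)
print('blue n',b.sum(),'x',np.percentile(sx[b],[2,50,98]).round(1),'y',np.percentile(sy[b],[2,98]).round(1),'z',np.percentile(Z[b],[2,98]).round(1))
E
python3 look.py 5; python3 ang.py side5.npz -60 -20
```

```text
t: 7.52
eef_pos: [0.5855, -0.1364, 0.0194]
tool_rot: [0.0, 0.997, -0.073, 0.0]
contact_force: [-2.3, 1.3, 3.5]
gripper_width: 0.7
t 7.525 stage [ 1.2 36.3] z 19.4 xaxis yaw -8.32 zaxis [ 1.e-03 -1.e-04 -1.e+00] w 0.6998883077266947 F [-2.34  1.28  3.49]
blue n 27 x [ 8.4 26.  61.3] y [-17.1  14. ] z [16.3 42.2]
n 68 slope -0.226 theta~ 0.362 z74 22.6
```

View pics/s5.png

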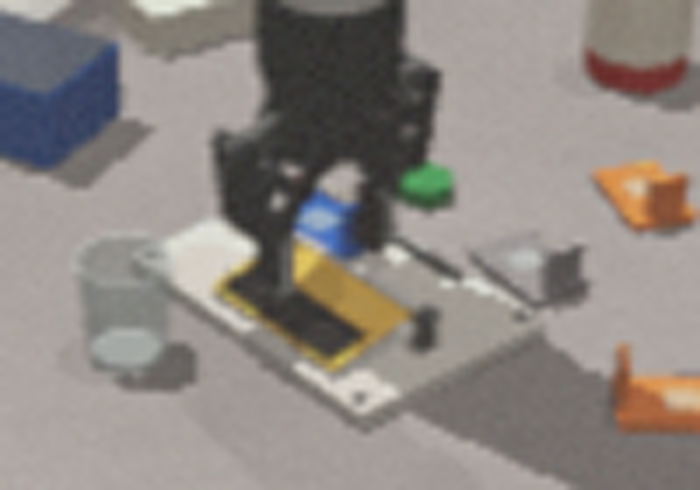

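The clip is still held at about 0.36 and the carrier is moving, with its tab at crop (348,235). Next comes the final approach in small steps, watching the force.

```bash
python3 -m crank '[{"jaw":70,"x":1,"y":0,"z":0,"ax":0,"ay":0,"az":0},{"jaw":70,"x":1,"y":0,"z":0,"ax":0,"ay":0,"az":0},{"jaw":70,"x":1,"y":0,"z":0,"ax":0,"ay":0,"az":0},{"jaw":70,"x":1,"y":0,"z":0,"ax":0,"ay":0,"az":0},{"jaw":70,"x":1,"y":0,"z":0,"ax":0,"ay":0,"az":0}]'
python3 -m crank '[{"jaw":70,"x":1,"y":0,"z":0,"ax":0,"ay":0,"az":0},{"jaw":70,"x":0,"y":0,"z":0,"ax":0,"ay":0,"az":0}]'
python3 -m crank '[{"jaw":70,"x":1,"y":0,"z":0,"ax":0,"ay":0,"az":0},{"jaw":70,"x":0,"y":0,"z":0,"ax":0,"ay":0,"az":0}]'
python3 look.py 6; python3 ang.py side6.npz -60 -20
```

```text
t: 8.2
eef_pos: [0.5889, -0.137, 0.0193]
tool_rot: [0.0, 0.997, -0.073, -0.001]
contact_force: [-6.1, 1.2, 6.1]
gripper_width: 0.7
t: 8.45
eef_pos: [0.5902, -0.1372, 0.0193]
tool_rot: [0.0, 0.997, -0.073, -0.001]
contact_force: [-4.4, 1.7, 5.2]
gripper_width: 0.703
t: 8.7
eef_pos: [0.5914, -0.1374, 0.0193]
tool_rot: [0.0, 0.997, -0.073, -0.0]
contact_force: [-5.6, 1.2, 4.0]
gripper_width: 0.7
t 8.7 stage [ 7.3 36.1] z 19.3 xaxis yaw -8.32 zaxis [-5.e-04 -1.e-04 -1.e+00] w 0.699826850133581 F [-5.59  1.15  4.  ]
blue n 29 x [13.9 26.7 68.4] y [-19.1  15.7] z [16.2 45.5]
n 69 slope -0.208 theta~ 0.345 z74 22.4
```

```bash
python3 -m crank '[{"jaw":70,"x":1,"y":0,"z":0,"ax":0,"ay":0,"az":0},{"jaw":70,"x":0,"y":0,"z":0,"ax":0,"ay":0,"az":0}]'
python3 look.py 7
python3 -m crank '[{"jaw":70,"x":1,"y":0,"z":0,"ax":0,"ay":0,"az":0},{"jaw":70,"x":0,"y":0,"z":0,"ax":0,"ay":0,"az":0}]'
python3 look.py 8; python3 ang.py side8.npz -60 -20
```

```text
t: 9.0
eef_pos: [0.5925, -0.1375, 0.0193]
tool_rot: [0.0, 0.997, -0.073, -0.0]
contact_force: [-5.8, 1.1, 4.2]
gripper_width: 0.702
t 9.0 stage [ 8.3 36.2] z 19.3 xaxis yaw -8.33 zaxis [-5.e-04  0.e+00 -1.e+00] w 0.7019849077408425 F [-5.76  1.06  4.23]
blue n 27 x [15.1 33.2 69.9] y [-18.5  14.3] z [16.1 44.2]
t: 9.3
eef_pos: [0.5924, -0.1375, 0.0192]
tool_rot: [-0.0, 0.997, -0.073, -0.001]
contact_force: [-7.0, 2.1, 7.6]
gripper_width: 0.698
t 9.3 stage [ 8.3 36.1] z 19.2 xaxis yaw -8.34 zaxis [-2.5e-03  2.0e-04 -1.0e+00] w 0.6984076329984514 F [-7.03  2.06  7.6 ]
blue n 29 x [15.5 31.6 70.6] y [-18.3  14.3] z [15.8 45.4]
n 84 slope -0.232 theta~ 0.368 z74 23.0
```

View pics/s8.png

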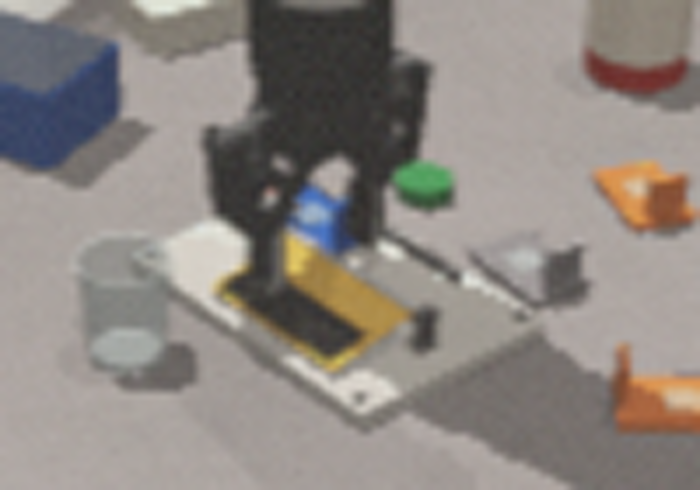

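The TCP stalled at stage x 8.3 (about 9 expected) despite a 1 mm command, and the force is rising. One small step to confirm it is the stop.

```bash
python3 -m crank '[{"jaw":70,"x":0.7,"y":0,"z":0,"ax":0,"ay":0,"az":0},{"jaw":70,"x":0,"y":0,"z":0,"ax":0,"ay":0,"az":0}]'
python3 look.py 9;python3 ang.py side9.npz -60 -20
```

```text
t: 9.6
eef_pos: [0.5925, -0.1376, 0.0191]
tool_rot: [-0.0, 0.997, -0.073, -0.002]
contact_force: [-8.2, 2.3, 8.7]
gripper_width: 0.701
t 9.6 stage [ 8.3 36.1] z 19.1 xaxis yaw -8.35 zaxis [-3.8e-03  4.0e-04 -1.0e+00] w 0.7011408631940618 F [-8.18  2.25  8.74]
blue n 27 x [14.8 31.7 69.7] y [-18.8  16.1] z [16.3 44.5]
n 73 slope -0.228 theta~ 0.364 z74 22.8
```

It is solidly on the stop: no motion, with force −8 N. I back off 5 mm so the finger leaves the tab while the clip is still held, then look again before letting go.

```bash
python3 -m crank '[{"jaw":70,"x":-1,"y":0,"z":0,"ax":0,"ay":0,"az":0},{"jaw":70,"x":-1,"y":0,"z":0,"ax":0,"ay":0,"az":0},{"jaw":70,"x":-1,"y":0,"z":0,"ax":0,"ay":0,"az":0},{"jaw":70,"x":-2,"y":0,"z":0,"ax":0,"ay":0,"az":0},{"jaw":70,"x":-2,"y":0,"z":0,"ax":0,"ay":0,"az":0},{"jaw":70,"x":0,"y":0,"z":0,"ax":0,"ay":0,"az":0}]'
python3 look.py 10;python3 ang.py side10.npz -60 -20
```

```text
t: 10.4
eef_pos: [0.5887, -0.1368, 0.0199]
tool_rot: [0.0, 0.997, -0.073, 0.001]
contact_force: [3.5, 0.3, 3.2]
gripper_width: 0.7
t 10.4 stage [ 4.5 36.3] z 19.9 xaxis yaw -8.32 zaxis [ 2.5e-03 -2.0e-04 -1.0e+00] w 0.6996614453489305 F [3.47 0.3  3.21]
blue n 29 x [14.2 24.9 68.8] y [-15.7  15.4] z [16.1 46.3]
n 74 slope -0.162 theta~ 0.301 z74 23.3
```

View pics/s10.png

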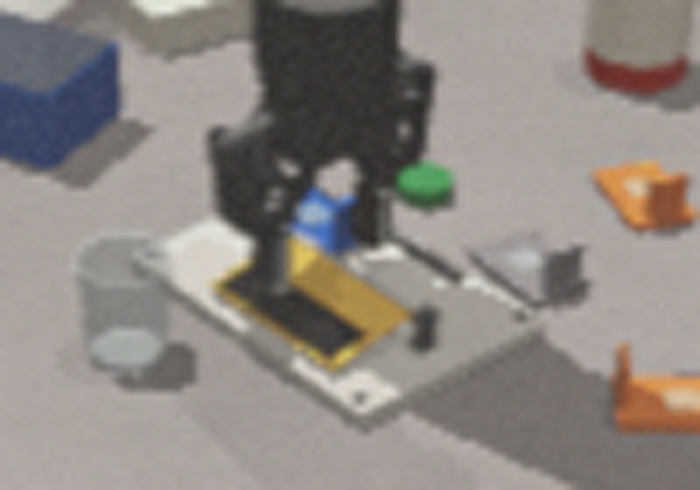

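```bash
python3 - <<'E'
from h import *
for n in (5,6,7,8,9,10):
    p=np.load(f'side{n}.npz')['p'];H=cv2.cvtColor(p,cv2.COLOR_RGB2HSV)
    b=(H[...,0]>98)&(H[...,0]<130)&(H[...,1]>70)&(H[...,2]>60); b[:165]=0;b[190:]=0;b[:,:260]=0;b[:,285:]=0
    v,u=np.nonzero(b);print(n,len(u),'c',u.mean().round(2),v.mean().round(2),'u',u.min(),u.max(),'v',v.min(),v.max())
c=eyes.calibration('side')
def w(x,y,z): return [*( (O+x*X+y*Y)/1000),z/1000]
for cx in (46,48,50): print(cx,'tab top rear corners',np.round(proj(c,np.array(w(cx-30,12,45))),1),np.round(proj(c,np.array(w(cx-30,-12,45))),1),'rear bottom +y',np.round(proj(c,np.array(w(cx-30,20,19))),1))
a=[cv2.resize(np.load(f'side{n}.npz')['p'][160:195,255:300,::-1],None,fx=8,fy=8,interpolation=cv2.INTER_NEAREST) for n in(9,10)]
cv2.imwrite('pics/cmp.png',np.hstack(a))
E
```

```text
5 50 c 271.62 176.5 u 267 276 v 172 181
6 47 c 271.0 176.17 u 266 275 v 172 180
7 48 c 270.81 176.06 u 266 275 v 171 180
8 48 c 270.81 175.96 u 266 275 v 171 180
9 50 c 270.94 175.98 u 266 275 v 171 180
10 48 c 271.46 176.04 u 267 275 v 172 180
46 tab top rear corners [272.8 174.3] [277.6 172.1] rear bottom +y [271.1 180.8]
48 tab top rear corners [272.5 174.1] [277.2 171.9] rear bottom +y [270.7 180.6]
50 tab top rear corners [272.1 173.8] [276.9 171.7] rear bottom +y [270.4 180.4]
```

View pics/cmp.png

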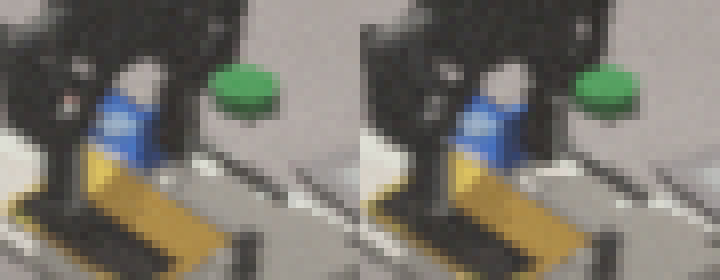

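The carrier's image centroid row stayed put (175.98→176.04 px) while the finger backed off 3.8 mm, so it stayed home. Backing a little more, then rising to release the clip and clear the view.

```bash
python3 -m crank '[{"jaw":70,"x":-3,"y":0,"z":0,"ax":0,"ay":0,"az":0},{"jaw":70,"x":0,"y":0,"z":-3,"ax":0,"ay":0,"az":0},{"jaw":70,"x":0,"y":0,"z":-3,"ax":0,"ay":0,"az":0},{"jaw":70,"x":0,"y":0,"z":-3,"ax":0,"ay":0,"az":0},{"jaw":70,"x":0,"y":0,"z":-6,"ax":0,"ay":0,"az":0},{"jaw":70,"x":0,"y":0,"z":-12,"ax":0,"ay":0,"az":0},{"jaw":70,"x":0,"y":0,"z":-30,"ax":0,"ay":0,"az":0},{"jaw":70,"x":0,"y":0,"z":-40,"ax":0,"ay":0,"az":0},{"jaw":70,"x":0,"y":0,"z":-40,"ax":0,"ay":0,"az":0},{"jaw":70,"x":0,"y":0,"z":-40,"ax":0,"ay":0,"az":0}]'
python3 -m crank '[{"jaw":70,"x":-30,"y":40,"z":0,"ax":0,"ay":0,"az":0},{"jaw":70,"x":-30,"y":40,"z":0,"ax":0,"ay":0,"az":0},{"jaw":70,"x":-30,"y":40,"z":0,"ax":0,"ay":0,"az":0},{"jaw":70,"x":-30,"y":40,"z":0,"ax":0,"ay":0,"az":0},{"jaw":70,"x":-30,"y":40,"z":0,"ax":0,"ay":0,"az":0},{"jaw":70,"x":-30,"y":40,"z":0,"ax":0,"ay":0,"az":0},{"jaw":70,"x":-30,"y":40,"z":0,"ax":0,"ay":0,"az":0},{"jaw":70,"x":0,"y":40,"z":0,"ax":0,"ay":0,"az":0},{"jaw":70,"x":0,"y":40,"z":0,"ax":0,"ay":0,"az":0},{"jaw":70,"x":0,"y":0,"z":0,"ax":0,"ay":0,"az":0}]'
python3 look.py 11;python3 ang.py side11.npz -60 30
python3 - <<'E'
from h import *
p,d,c=cam('top');np.savez('top1.npz',p=p,d=d);a=p[140:240,255:385,::-1]; cv2.imwrite('pics/crop2.png',cv2.resize(a,None,fx=6,fy=6,interpolation=cv2.INTER_CUBIC))
E
sed 's/top0/top1/;s/crop1/crop2/' m.py > m2.py; python3 m2.py
python3 - <<'E'
from h import *
c=eyes.calibration('top')
for n in (0,1):
    p=np.load(f'top{n}.npz')['p'];H=cv2.cvtColor(p,cv2.COLOR_RGB2HSV)
    b=(H[...,0]>100)&(H[...,0]<130)&(H[...,1]>120);b[:145]=0;b[235:]=0;b[:,:265]=0;b[:,335:]=0
    v,u=np.nonzero(b);q=np.array([st(ray(c,i,j,.019)) for i,j in zip(u,v)]);print(n,'blue stage x',np.percentile(q[:,0],[1,99]),'y',np.percentile(q[:,1],[1,99]))
    for nm,(lo,hi),bx in(('cap',(40,80),(165,190,330,352)),('orange',(5,16),(195,270,300,385))):
        m=(H[...,0]>lo)&(H[...,0]<hi)&(H[...,1]>120);m2=np.zeros_like(m);m2[bx[0]:bx[1],bx[2]:bx[3]]=m[bx[0]:bx[1],bx[2]:bx[3]];v,u=np.nonzero(m2);print(nm,len(u),u.mean().round(2),v.mean().round(2))
d=np.abs(np.load('top0.npz')['p'].astype(int)-np.load('top1.npz')['p']).max(-1)
print('grey region diff',d[195:225,323:345].mean().round(1),'beaker',d[155:185,252:275].mean().round(1))
E
```

```text
t: 11.7
eef_pos: [0.5842, -0.1364, 0.1984]
tool_rot: [0.0, 0.997, -0.073, 0.0]
contact_force: [-0.0, 0.4, -0.0]
gripper_width: 0.696
t: 12.95
eef_pos: [0.3229, -0.4651, 0.197]
tool_rot: [0.001, 0.997, -0.075, 0.0]
contact_force: [-0.7, 0.7, 0.6]
gripper_width: 0.7
t 12.95 stage [-211.1 -326.9] z 197.0 xaxis yaw -8.59 zaxis [-1.0e-04 -1.9e-03 -1.0e+00] w 0.6996365717278118 F [-0.74  0.74  0.63]
blue n 32 x [15.4 23.5 70. ] y [-19.9  12.6] z [16.  45.4]
n 109 slope 0.012 theta~ 0.128 z74 29.4
plate 1573 px [301.1 191.3] mean [ 573.  -145.6] rect [ 583.5 -142.4] [131.6 189.1] 81.7 medz 11.4
plate corners [[[480.3999938964844, -193.8000030517578], [667.5, -221.10000610351562], [686.5, -90.9000015258789], [499.3999938964844, -63.599998474121094]]]
blue 233 px [313.4 173.3] mean [ 624.8 -180.4] rect [ 627.1 -179. ] [41.  58.7] 81.1 medz 18.8
red 40 px [314.8 160.9] mean [ 661.3 -184.3] rect [ 661.3 -184.9] [41.7  7.4] 81.5 medz 18.700000000000003
yellow 422 px [291.3 191. ] mean [ 568.2 -115.2] rect [ 569.9 -108.2] [53.8 99.5] 81.6 medz 29.5
grey 5227 px [300.1 190.6] mean [ 575.4 -142.7] rect [ 580.3 -143.1] [262.  203.1] 1.0 medz 1.3
0 blue stage x [-22.041  34.841] y [-19.564  20.741]
cap 101 340.52 177.6
orange 289 352.09 233.91
1 blue stage x [19.8   77.468] y [-20.2    19.904]
cap 101 340.54 177.5
orange 304 352.54 234.37
grey region diff 1.3 beaker 1.4
```

View pics/crop2.png

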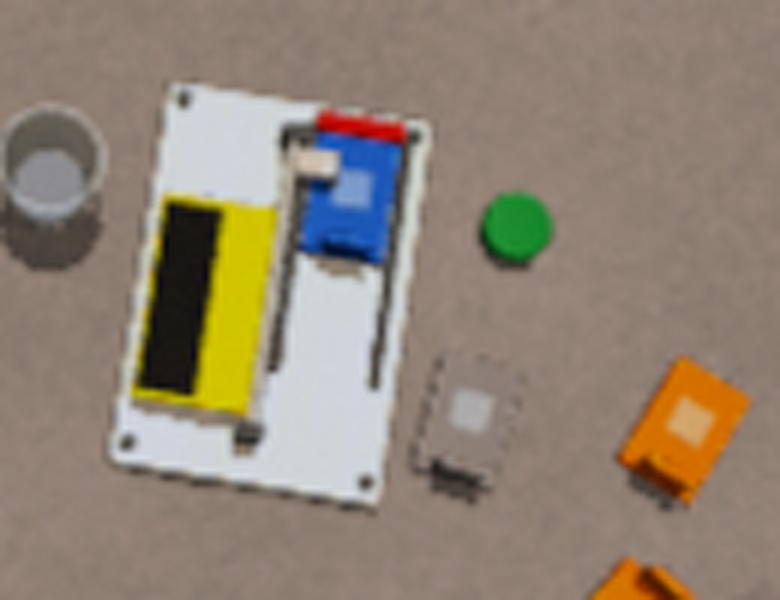

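The last picture shows the carrier at crop (350,200) right against the red stop, with the nose at (318,162) resting on it. The paddle height of 29.4 mm gives about 0.19 rad, which means clamped. The bystanders have not moved. One quick check for a gap at the stop.

```bash
python3 - <<'E'
from h import *
c=eyes.calibration('top');p=np.load('top1.npz')['p'].astype(np.float32)
for x in range(68,92,2):
    r=[]
    for y in range(-14,5,3):
        u,v=proj(c,np.array([*((O+x*X+y*Y)/1000),.019]));r.append(cv2.remap(p,np.float32([[u]]),np.float32([[v]]),1)[0,0])
    print(x,np.mean(r,0).round())
E
```

```text
68 [ 28.  87. 183.]
70 [ 28.  87. 183.]
72 [ 28.  87. 183.]
74 [ 28.  86. 181.]
76 [ 36.  79. 168.]
78 [ 77.  60. 128.]
80 [130.  29.  53.]
82 [176.  12.   6.]
84 [191.  12.   2.]
86 [192.  35.  27.]
88 [189.  84.  78.]
90 [179. 124. 117.]
```

```bash
python3 -c "
from station import ticket
print(ticket.hand_in())"
```

```text
the job is handed in; nothing more can be done
None
```

The blue carrier is home against the red stop with the clip clamped on it, and I handed the job in at about 13 s of robot time.

**What I did**
- I set the jaws to 70% and pressed the paddle with one fingertip to about 0.35 rad.
- While it was held down, the other fingertip pushed the carrier by its tab under the nose until it stalled on the stop. The tool stood still through a further 0.7 mm command while the force rose to about 8 N.
- I backed the finger off the tab before rising, so the carrier would not be lifted, then let the clip come down and moved the arm clear.

**Last checks**
- **Carrier at the stop:** the top-view colour profile goes straight from blue to red at stage x ≈ 79, with no bright gap.
- **Carrier position:** the blue outline centred at stage x ≈ 48.6, against 50 expected. That is within the camera's resolution of about 2.7 mm per pixel.
- **Clip:** from the paddle height of 29.4 mm the angle is about 0.19 rad, matching a clip resting on the carrier. The paddle-slope fit read 0.13 rad instead; I trusted the height because the slope comes from few pixels.
- **Bystanders:** the cap, spare and beaker are unchanged in the top view. I did not measure the wash, reagent, tips and tube afterwards.
- **Forces:** every reading I took was below about 15 N.
- **While pushing on the stop:** the upward force rose to about 9 N. The tab's top stayed at its usual height within the depth noise, so I saw no sign of tipping.

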